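Hold the white standard flush on the tilted colorimeter port

ROBOT

A 7-joint arm with a two-finger parallel gripper is mounted at the origin on the work surface. World frame = base frame: x ahead of the robot, y to its left, z up, the work surface at z = 0. Lengths are in m, angles in rad, forces in N, time in s.
With the tool pointing down it reaches from about 0.35 to 0.9 m from the base axis. Payload 19.9 kg.
Tool frame: the origin (TCP) lies midway between the tips of the shut fingers; the grasp point (between the pads) lies 19 mm behind it (tcp_to_grasp is the distance from the TCP to the grasp point, in m); y points along the fingers, z is the direction in which the jaws open and shut, and the axes are right-handed (so a half turn about y gives the same grasp; the last joint's range is limited). The gripper opens to 94 mm and grips with 3 to 60 N. Pads are 16 mm wide; open, the fingers measure 119 mm over their backs; the gripper's body (75 mm by 177 mm) begins 78 mm behind the grasp point.
Start: joints at [-1.244, 0.417, -0.01, 1.614, 0.005, 1.111, -0.053], TCP at [0.225, 0.583, 0.205] pointing down, gripper open.
Joint ranges: [-2.81, 2.81], [-0.39, 2.02], [-1.27, 1.25], [0.06, 2.57], [-1.19, 4.33], [0.19, 2], [-2.82, 2.82]. Speed limits (rad/s): [1.89, 1.89, 2.39, 2.39, 3.01, 3.01, 3.01].

INTERFACE

Orientations are given as a unit quaternion [w, x, y, z].
In Python, from rig import * gives the robot as it stands. The module is installed in compiled form; this text tells all that it offers.
- The arm moves only by the tool step_arm, never from a script. Its arguments are lists of equal length, an entry for each row: "claw": the finger opening in mm, from 0 to 94; "dp": the shift along the world's x, y, z in units of 30 mm (1.0 is 30 mm), a list of three; "turn": the turn, a rotation vector about the world's x, y, z in units of 10 degrees (1.0 is 10 degrees), a list of three. In form: {"claw": [claw, ...], "dp": [[x, y, z], ...], "turn": [[wx, wy, wz], ...]}. A call has 1 to 12 rows; each row is the pose to reach, as a shift and turn from the pose measured when the call began; what a row does not reach only later rows make up. A row lasts 1/8 s, in which the tool goes at most 62.5 mm and 10.7 degrees, less where a joint would pass 70% of its speed; a pose out of reach is approached as far as the arm can. A call with a gripper value outside its range is refused whole. The fingers move at their own pace and stop on an object; "force" is the grip in N (left out, the last holds). Time passes only in rows, so rows that repeat a pose let the fingers close. It gives the time, the measured TCP pose, the force and the opening at its end, in the units of the state.
- read_state(): the state, without advancing time (a new reading comes with each control period).
- camera(name): name is "scene" or "top" or "wrist"; returns a dict with "image" (384x512x3 uint8, red, green, blue), "vertical_fov" (degrees; the focal length in pixels is half the picture's height over the tangent of half this angle, whatever the lens; pixels are square), "cx", "cy" (the principal point, pixels), "rvec" (rotation vector, rad) and "tvec" (3), from world to camera coordinates, as OpenCV has them; the wrist camera has in their place "hand_eye" (4x4, takes a point from camera to tool coordinates, whose origin is the TCP and whose axes are the tool frame's). Camera axes: x right, y down, z forward; pixel columns grow to the right and rows downward; lengths in m; the calibration is good to about 2 mm. A picture is of the moment at which its call begins: read the wrist's pose just before it. There is no depth.
- finish_job(): hands the job in, once; it reports no verdict.
The state is a dict: "time": time; "qpos": joint angles; "qvel": joint speeds; "joint_efforts": joint torques, N m; "position": TCP position; "eef_rot": TCP orientation; "ft_force": force on the tool from outside, world axes, zero at the start; "ft_torque": the same for the moment, N m; "opening": finger opening in m.
Only numpy, scipy, OpenCV 4.12 (cv2) and the standard library are available. Lean on these libraries where they do the work, as an engineer would, in place of code of your own. Each camera call takes 0.05 s, during which the arm holds its last target. There are 200 camera calls.

TASK

Standardise the bench colorimeter: press its green start button fully down and let it spring back, then take the white standard tile by its handle out of the tray and hold its white face flush against the sprung ring on the sloped measuring head, centred over the ring and tilted to match, pushing gently so that the ring goes in at least half-way. Finish still gripping the tile and holding it steady there (do not let go or put it down); leave the head's tilt, the other tiles and the other things on the bench as they are.

Things in the scene. Friction and masses are not known exactly. Their poses are not given: they have to be found in the camera images.
- start (a joint): green round start button (26 mm across) on the console deck of the red and blue colorimeter, on the right of its measuring head as seen from the robot: 0 = up, 0.006 = fully down; a spring lifts it again; it needs about 5 N to go fully down
- start_top (a point): centre of the top of the green start button, 62 mm above the table when up; pressed straight down. The deck round it is 20 mm lower; a 96 mm high display housing begins 75 mm behind it
- head_tilt (a joint): tilt of the white measuring head (115 x 112 x 80 mm) about the level axis of its yoke: 0 = its top face level, growing as the face turns towards the colorimeter's front (the robot's side); locked by stiff friction at 0.25 to 0.60 rad, must stay as found
- head_face (a point): centre of the flat black face plate (94 x 94 mm) on the sloped top of the measuring head; z axis = the plate's outward normal, y axis level and along the yoke axis, x axis up the slope (away from the robot). Fixed to the head. It lies 44 mm from the yoke axis, which is 125 mm above the table
- seal_ring (a joint): travel of the sprung black ring (58 mm across, hole 43 mm) round the measuring port: 0 = fully out, standing 10 mm proud of the face plate, 0.008 = pushed in to its stop; it slides along the head_face z axis; the push needed is about 2 N at the start, 5 N half-way and 8 N at the stop
- ring_top (a point): centre of the flat upper rim of the sprung ring, moving with it; axes as head_face. A tile held lightly (about 5 N) and pushed with some 10 N until the ring meets its stop swivels a few degrees between the fingers and beds down flat on the rim; then grip firmly and ease off a little
- white_handle (a point): centre of the upright black handle of the white tile: 40 mm along the tile's x, 16 mm thick along its y (grip it across this), 40 mm high, reaching from 12 to 52 mm above the white face; this point is 32 mm above the face. z axis = from the face up through the handle
- white_face (a point): centre of the white face (underside) of the white standard tile; axes as white_handle
- white_tile: the white standard tile: 68 x 68 mm white ceramic face, in a black 72 x 72 mm holder, 12 mm thick in all, with the handle on the middle of its back; white inlays on the back and on the handle's top; about 0.15 kg. Lies white face down in a tray compartment, the face 4 mm above the table. Origin and axes as white_face
- tray: grey standards tray 110 x 300 mm, walls 14 mm high, three compartments in a row along its y, each holding one tile; which tile is where varies. Origin under its centre, fixed
- green_handle (a point): centre of the handle of the green check tile, same shape as the white one, with green inlays; to be left in the tray
- red_handle (a point): centre of the handle of the red check tile, same shape as the white one, with red inlays; to be left in the tray
- bottle_a: clear capped bottle with a label, 62 mm across, 190 mm high, origin under its centre; bystander
- bottle_b: green capped bottle, 62 mm across, 190 mm high, origin under its centre; bystander
- cap_tub: white tub of bottle caps, 110 x 160 x 60 mm, origin under its centre; bystander
- red_box: small red box 70 x 120 x 40 mm, origin under its centre; bystander
- spanner: steel spanner 180 mm long lying along its x axis; bystander

How it is judged:
On the way, in this order (a step that is already met when the one before it is completed fails the run):
1. the start button is pressed fully down (value of joint start above 0.005 m).
2. the start button has sprung back up (value of joint start below 0.001 m).
3. the white tile is gripped and lifted clear of the tray (height (world z) of white_face above 0.05 m and contact force between white_tile and the fingers above 1 N), for 0.2 s.
At the end, for the whole second after the job is handed in: the fingers still grip the white tile; its white face lies flush on the sprung ring, parallel to the head's face within 2 degrees and centred within 8 mm; the ring is pushed in at least half-way (3.8 mm of 8 or more) with 3 to 20 N; the tile is at rest and the button is up (angle between the z axis of white_tile and the z axis of head_face, either way round below 0.035 rad and distance between white_face and ring_top below 0.008 m and z of white_handle in the frame of head_face above 0.025 m and value of joint seal_ring above 0.0038 m and contact force between white_tile and seal_ring between 3 and 20 N and contact force between white_tile and the fingers above 1 N and linear speed of white_tile below 0.01 m/s and angular speed of white_tile below 0.1 rad/s and value of joint start below 0.001 m); the arm keeps its last pose, push and grip.
It fails at once if the tile is rammed against the ring (over 30 N) (contact force between white_tile and seal_ring above 30 N).
It fails at once if the head's tilt is changed (face moved over 5 mm) (distance of head_face from where it was at the start of the episode above 0.005 m).
It fails at once if another tile is moved by over 15 mm (distance of any of green_handle, red_handle from where it was at the start of the episode above 0.015 m).
It fails at once if a bystander is moved by over 20 mm (distance of any of bottle_a, bottle_b, cap_tub, red_box, spanner from where it was at the start of the episode above 0.02 m).
It also fails if it takes over 64 s, if anything falls off the work surface, if the arm or the gripper's body presses on something with over 40 N, if the wrist force passes 120 N, or if a joint passes its speed limit or range.

## Working session

There is one attempt and no reset: what is moved stays moved. The work goes in short steps, Python scripts to look and compute and a tool call to move; the robot and the scene stay as the last step left them, time stands still between calls to the robot, and variables do not carry over. Pictures are saved under pics/ and viewed, about 8 in all and at most 12, crops included, and the job is handed in when it is done.

Besides the shell and the picture viewer there is one more tool, called after "Request:" as name(argument=value, ...) on one line, values as JSON. step_arm: Moves the arm, as the interface text tells. Its arguments: {"type":"object","properties":{"claw":{"type":"array"},"dp":{"type":"array"},"turn":{"type":"array"},"force":{"type":"number"}},"required":["claw","dp","turn"]}

```bash
mkdir -p pics; cat > h.py <<'E'
from rig import *
import numpy as np, cv2
from scipy.spatial.transform import Rotation as R
import pickle
def snap(n,f):
    s=read_state(); c=camera(n); c['state']=s
    pickle.dump(c,open(f'pics/{f}.pkl','wb'))
    cv2.imwrite(f'pics/{f}.png',c['image'][:,:,::-1]); return c
def load(f): return pickle.load(open(f'pics/{f}.pkl','rb'))
def Kc(c):
    f=c['image'].shape[0]/2/np.tan(np.radians(c['vertical_fov'])/2)
    return f,c['cx'],c['cy']
def RT(c):
    "camera to world R, camera centre"
    if 'hand_eye' in c:
        s=c['state'];q=np.array(s['eef_rot']);Rt=R.from_quat(q[[1,2,3,0]]).as_matrix()
        H=np.array(c['hand_eye']);return Rt@H[:3,:3],Rt@H[:3,3]+np.array(s['position'])
    Rm=cv2.Rodrigues(np.array(c['rvec'],float))[0];return Rm.T,-Rm.T@np.array(c['tvec']).ravel()
def ray(c,u,v):
    f,cx,cy=Kc(c);A,o=RT(c);d=A@np.array([(u-cx)/f,(v-cy)/f,1]);return o,d
def atz(c,u,v,z):
    o,d=ray(c,u,v);return o+d*(z-o[2])/d[2]
def proj(c,P):
    f,cx,cy=Kc(c);A,o=RT(c);p=(np.atleast_2d(P)-o)@A;return np.c_[p[:,0]/p[:,2]*f+cx,p[:,1]/p[:,2]*f+cy]
E
python3 - <<'E'
from h import *
a=snap('scene','s0');b=snap('top','t0');w=snap('wrist','w0')
for c in(a,b,w):print(Kc(c),RT(c))
s=read_state();print(s)
im=np.vstack([np.hstack([cv2.resize(x['image'],(512,384)) for x in (a,b)])])
cv2.imwrite('pics/t0b.png',cv2.resize(b['image'],(800,600),interpolation=cv2.INTER_CUBIC)[:,:,::-1])
cv2.imwrite('pics/s0b.png',cv2.resize(a['image'],(800,600),interpolation=cv2.INTER_CUBIC)[:,:,::-1])
E
```

```text
(np.float64(369.33724059888), 257.15035019985805, 190.24332551392732) (array([[-0.71046333,  0.60442563, -0.36043239],
       [ 0.70372304,  0.60730854, -0.36871428],
       [-0.00396669, -0.51560256, -0.85681869]]), array([0.99815544, 0.45769383, 1.18983654]))
(np.float64(374.7305756410397), 256.33193937311336, 190.06355210490327) (array([[-0.02359427, -0.9816597 ,  0.18917596],
       [-0.9995705 ,  0.02645453,  0.01260844],
       [-0.01738176, -0.18879722, -0.98186225]]), array([ 0.30950994, -0.01213403,  1.37815092]))
(np.float64(282.5983226905818), 251.07333131280768, 194.5294092500306) (array([[ 0.35921224,  0.89781367,  0.25474925],
       [ 0.93325482, -0.34515651, -0.09951089],
       [-0.00141387,  0.2734915 , -0.96187338]]), array([0.15041966, 0.61111494, 0.3833057 ]))
{'time': 0.15, 'qpos': array([-1.24453994,  0.41782657, -0.01028975,  1.61401994,  0.00469853,
        1.11067798, -0.052988  ]), 'qvel': array([-0.00043774, -0.00230692,  0.00035543, -0.00099364, -0.00031327,
       -0.00089886,  0.0015444 ]), 'joint_efforts': array([ 2.10543476e-03, -8.51525044e+01,  6.38813283e-01, -4.26134491e+01,
       -4.89948504e-02,  1.69821078e-02,  1.10097615e-04]), 'position': array([0.22461691, 0.58294613, 0.20498218]), 'eef_rot': array([-0.69486699,  0.69550648, -0.12931809,  0.12925725]), 'ft_force': array([-0.30417577, -0.01584384, -0.16349046]), 'ft_torque': array([ 0.01052997, -0.01417561,  0.03542829]), 'opening': 0.09384544055979609}
```

View pics/t0b.png

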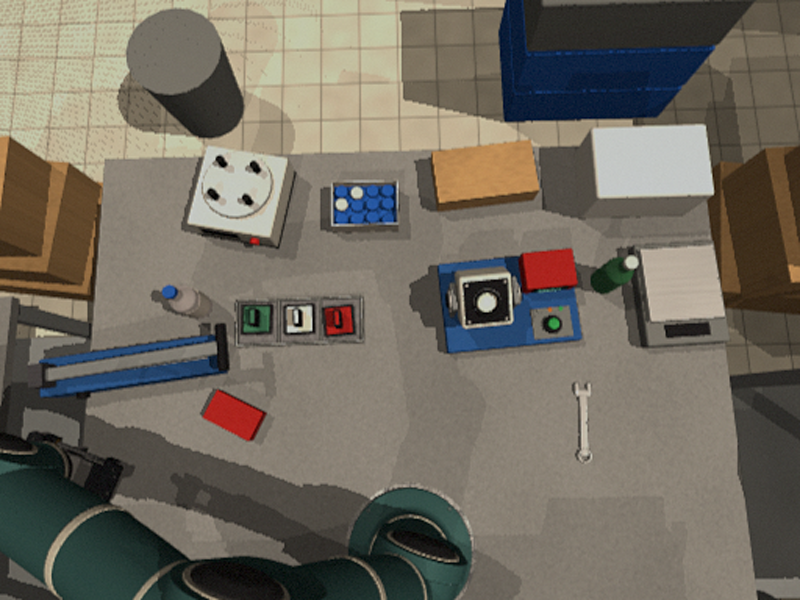

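View pics/s0b.png

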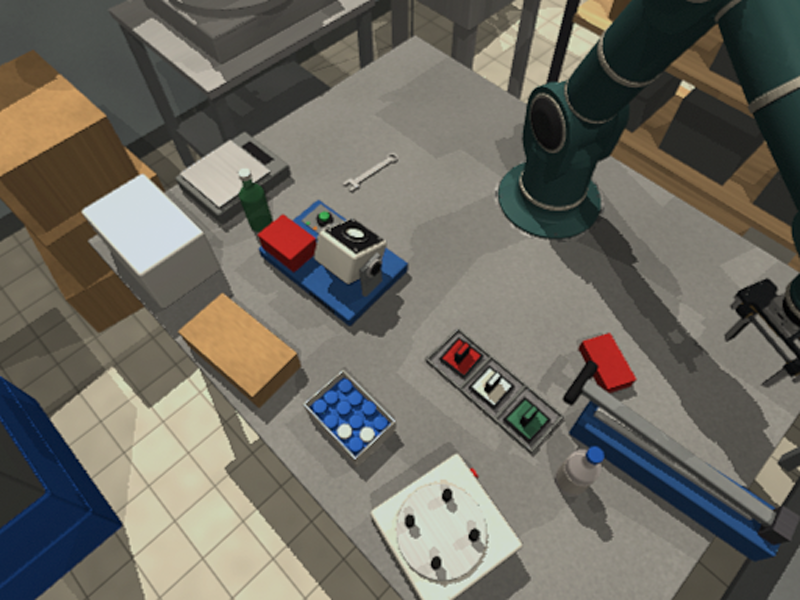

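The top view (800x600) shows the button at (553,323), the white tile's handle at about (299,318) in the middle compartment, and the head's port at about (487,302). The scene view shows the same layout, with the button at (324,216).

```bash
python3 - <<'E'
from h import *
t=load('t0');s=load('s0');k=.64
for n,u,v,z in [('btn',553,323,.062),('whandle',299,317,.056),('tile',299,318,.016),('redh',338,319,.056),('grnh',258,318,.056),('tray tl',237,301,.014),('tray tr',362,299,.014),('tray br',362,342,.014),('tray bl',237,346,.014),('port',487,302,.17),('dev fl',447,351,.04),('dev fr',581,342,.04),('pl bl',462,278,.18),('pl br',508,276,.18),('pl fr',511,323,.15),('pl fl',463,326,.15),('spanner',583,425,.0),('bottleg',605,285,0)]:
  print(n,atz(t,u*k,v*k,z).round(4))
print('scene btn',atz(s,324*k,216*k,.062))
for n,f,(x,y,w,h) in [('top','t0',(270,140,120,100)),('scene','s0',(190,120,100,90)),('tile','t0',(140,180,100,50))]:
  pass
a=t['image'][150:240,265:385];b=s['image'][120:210,160:280];c=t['image'][180:230,145:240]
z=lambda i,w,h:cv2.resize(i,(w,h),interpolation=cv2.INTER_CUBIC)
cv2.imwrite('pics/crop1.png',np.vstack([np.hstack([z(a,400,300),z(b,400,300)]),np.hstack([z(c,570,300),np.zeros((300,230,3),np.uint8)])])[:,:,::-1])
E
```

```text
btn [ 0.4939 -0.3383  0.062 ]
whandle [0.5238 0.2386 0.056 ]
tile [0.5279 0.2461 0.016 ]
redh [0.5168 0.149  0.056 ]
grnh [0.524  0.3329 0.056 ]
tray tl [0.5731 0.395  0.014 ]
tray tr [0.5699 0.0969 0.014 ]
tray br [0.4675 0.0981 0.014 ]
tray bl [0.4656 0.3918 0.014 ]
port [ 0.5267 -0.1773  0.17  ]
dev fl [ 0.4389 -0.0981  0.04  ]
dev fr [ 0.4517 -0.4042  0.04  ]
pl bl [ 0.5773 -0.1264  0.18  ]
pl br [ 0.579  -0.2226  0.18  ]
pl fr [ 0.4839 -0.2282  0.15  ]
pl fl [ 0.4802 -0.1268  0.15  ]
spanner [ 0.2655 -0.4049  0.    ]
bottleg [ 0.591  -0.4841  0.    ]
scene btn [ 0.49480218 -0.33252994  0.062     ]
```

View pics/crop1.png

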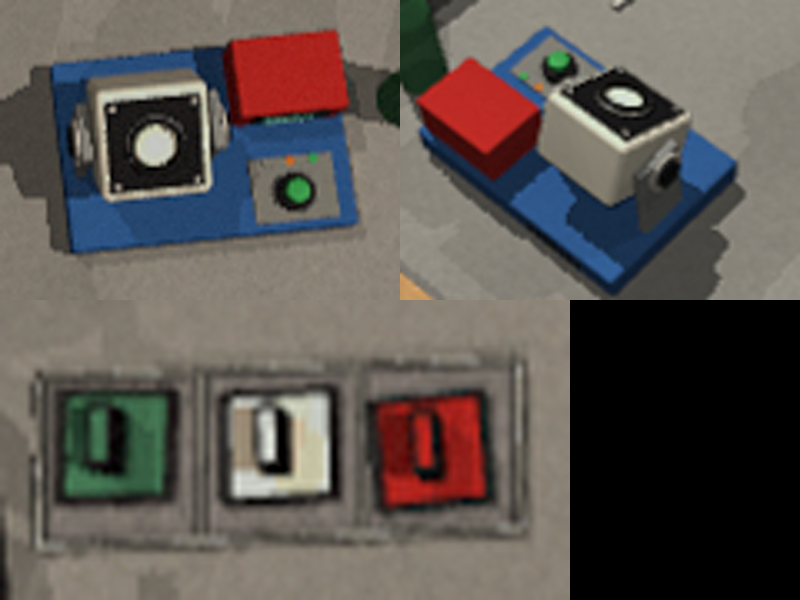

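```bash
python3 - <<'E'
from h import *
s=read_state();q=s['eef_rot'];print(R.from_quat(q[[1,2,3,0]]).as_matrix().round(3))
E
```

```text
[[ 0.933 -0.     0.36 ]
 [-0.36  -0.001  0.933]
 [ 0.    -1.    -0.001]]
```

Request:
step_arm(claw=[0, 0, 0, 0, 0, 0, 0, 0, 0, 0, 0, 0], dp=[[1, -1.5, 1], [2, -3.5, 2], [3, -5.5, 3], [4, -7.5, 3.5], [5, -9.5, 3.5], [6, -11.5, 3.5], [6.5, -13.5, 3.5], [7, -15.5, 3.5], [7, -17.5, 3.5], [7, -19.5, 3.5], [7.3, -21.5, 3.5], [7.6, -23.5, 3.5]], turn=[[0, 0, -0.6], [0, 0, -1.2], [0, 0, -1.8], [0, 0, -2.4], [0, 0, -3], [0, 0, -3.6], [0, 0, -4.2], [0, 0, -4.8], [0, 0, -5.4], [0, 0, -6], [0, 0, -6.5], [0, 0, -6.9]], force=20)

```text
time: 1.65
position: [0.449, -0.0996, 0.3102]
eef_rot: [0.499, -0.499, 0.501, -0.501]
ft_force: [0.6, 0.9, 0.5]
opening: 0.0005
```

Request:
step_arm(claw=[0, 0, 0, 0, 0, 0, 0, 0], dp=[[0.4, -2, 0], [0.8, -4, 0], [1.2, -6, 0], [1.5, -7.9, -0.5], [1.5, -7.9, -2], [1.5, -7.9, -3.5], [1.5, -7.9, -3.5], [1.5, -7.9, -3.5]], turn=[[0, 0, 0], [0, 0, 0], [0, 0, 0], [0, 0, 0], [0, 0, 0], [0, 0, 0], [0, 0, 0], [0, 0, 0]])

```text
time: 2.65
position: [0.4945, -0.337, 0.207]
eef_rot: [-0.499, 0.499, -0.5, 0.501]
ft_force: [-0.3, 0.3, 1.0]
opening: 0.0004
```

```bash
python3 - <<'E'
from h import *
w=snap('wrist','w1');s=w['state'];print(s['position'],s['ft_force'],RT(w)[1])
q=s['eef_rot'];print(R.from_quat(q[[1,2,3,0]]).as_matrix().round(3))
print(proj(w,[[.494,-.336,.062],s['position']]))
g=w['image'].astype(int);m=((g[:,:,1]>90)&(g[:,:,1]>1.6*g[:,:,0])&(g[:,:,1]>1.5*g[:,:,2])).astype(np.uint8)
n,l,st,ce=cv2.connectedComponentsWithStats(m)
for i in range(1,n):
  if st[i,4]>30: print(st[i],ce[i],atz(w,*ce[i],.062))
cv2.imwrite('pics/w1b.png',cv2.resize(w['image'],(800,600))[:,:,::-1])
E
```

```text
[ 0.49449777 -0.33704721  0.20695572] [-0.2713665   0.29341392  1.00467818] [ 0.4944513  -0.25807458  0.38533355]
[[-0.003  0.001  1.   ]
 [-1.    -0.    -0.003]
 [ 0.    -1.     0.001]]
[[250.37729316 183.08674271]
 [251.00378805 234.30110366]]
[239 176  21  20 347] [249.10951009 185.45821326] [ 0.49249506 -0.33886775  0.062     ]
[275 196   8   7  43] [278.27906977 199.06976744] [ 0.52727436 -0.35574862  0.062     ]
```

View pics/w1b.png

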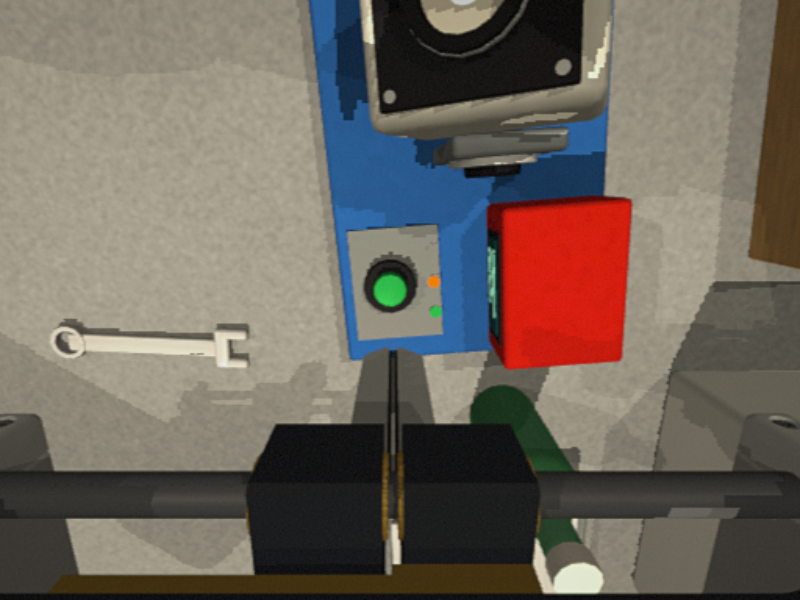

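The wrist view shows the button at (390,290) in the 800-wide picture, which puts it at about (0.4925, -0.338). The display housing and green bottle are clear of the gripper. I'll press now.

Request:
step_arm(claw=[0, 0, 0, 0, 0, 0, 0, 0, 0, 0], dp=[[-0.05, -0.05, -1.5], [-0.05, -0.05, -3], [-0.05, -0.05, -4.3], [-0.05, -0.05, -4.7], [-0.05, -0.05, -4.8], [-0.05, -0.05, -4.9], [-0.05, -0.05, -5], [-0.05, -0.05, -5.04], [-0.05, -0.05, -5.08], [-0.05, -0.05, -5.08]], turn=[[0, 0, 0], [0, 0, 0], [0, 0, 0], [0, 0, 0], [0, 0, 0], [0, 0, 0], [0, 0, 0], [0, 0, 0], [0, 0, 0], [0, 0, 0]])

```text
time: 3.95
position: [0.494, -0.3391, 0.0561]
eef_rot: [-0.5, 0.498, -0.5, 0.502]
ft_force: [1.0, -0.0, 16.5]
opening: 0.0004
```

Request:
step_arm(claw=[0, 0, 0, 0, 0, 60, 60, 60, 60, 60, 60, 60], dp=[[0, 0, 1], [0, 0, 3], [0, 0, 5], [0, 0, 7], [-0.5, 2, 8.5], [-0.5, 4, 8.5], [-0.5, 6, 8.5], [-0.3, 8, 8.5], [-0.1, 10, 8.5], [0, 12, 8.5], [0.2, 14, 8.5], [0.4, 16, 8]], turn=[[0, 0, 0], [0, 0, 0], [0, 0, 0], [0, 0, 0.5], [0, 0, 1.5], [0, 0, 2.5], [0, 0, 3.5], [0, 0, 4.5], [0, 0, 5.5], [0, 0, 6.5], [0, 0, 7.5], [0, 0, 8.3]])

```text
time: 5.45
position: [0.506, 0.1428, 0.2967]
eef_rot: [0.708, -0.704, 0.042, -0.043]
ft_force: [2.1, 0.3, 0.8]
opening: 0.0598
```

```bash
python3 - <<'E'
from h import *
w=snap('wrist','w2');s=w['state'];print(s['position'],s['ft_force'])
q=s['eef_rot'];print(R.from_quat(q[[1,2,3,0]]).as_matrix().round(3))
E
```

```text
[0.50597912 0.14282645 0.29671457] [2.05725445 0.27107361 0.81646218]
[[ 0.993  0.003  0.12 ]
 [-0.12   0.005  0.993]
 [ 0.002 -1.     0.005]]
```

Request:
step_arm(claw=[60, 60, 60, 60, 60, 60], dp=[[0.3, 1.6, 0], [0.6, 3.25, -1], [0.6, 3.25, -2.5], [0.6, 3.25, -4], [0.6, 3.25, -4], [0.6, 3.25, -4]], turn=[[0, 0, 0.3], [0, 0, 0.7], [0, 0, 0.7], [0, 0, 0.7], [0, 0, 0.7], [0, 0, 0.7]])

```text
time: 6.25
position: [0.5232, 0.2484, 0.1753]
eef_rot: [0.709, -0.705, -0.006, 0.006]
ft_force: [0.4, -0.0, -0.5]
opening: 0.0596
```

```bash
python3 - <<'E'
from h import *
w=snap('wrist','w3');s=w['state'];print(s['position'],s['ft_force'])
q=s['eef_rot'];print(R.from_quat(q[[1,2,3,0]]).as_matrix().round(3))
print(proj(w,[[.524,.241,.056],s['position']]))
cv2.imwrite('pics/w3b.png',cv2.resize(w['image'],(800,600),interpolation=cv2.INTER_CUBIC)[:,:,::-1])
E
```

```text
[0.52321091 0.24842112 0.17528095] [ 0.39402209 -0.01129374 -0.51749804]
[[ 1.    -0.    -0.017]
 [ 0.017  0.005  1.   ]
 [-0.    -1.     0.005]]
[[244.31622542 190.75412536]
 [251.96153453 235.13755657]]
```

View pics/w3b.png

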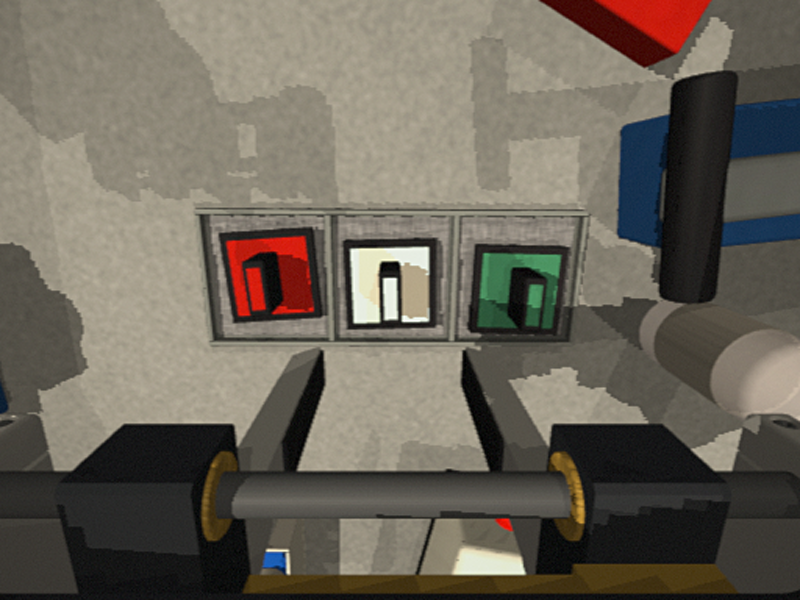

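The wrist view shows the white tile in the middle. Its handle-top inlay spans about (382–399, 277–321), and the tile corners are (344,241), (437,239), (437,326) and (347,328).

```bash
python3 - <<'E'
from h import *
w=load('w3');k=.64
P=lambda u,v,z:atz(w,u*k,v*k,z).round(4)
print('handle',P(390.5,298,.056),'ends',P(390.5,277,.056),P(391,321,.056))
c=[P(*p,.016) for p in [(344,241),(437,239),(437,326),(347,328)]];print(c,np.mean(c,0))
E
```

```text
handle [0.5239 0.2471 0.056 ] ends [0.5089 0.2469 0.056 ] [0.5407 0.2477 0.056 ]
[array([0.4901, 0.2111, 0.016 ]), array([0.4874, 0.2821, 0.016 ]), array([0.5574, 0.2852, 0.016 ]), array([0.5603, 0.2126, 0.016 ])] [0.5238  0.24775 0.016  ]
```

Request:
step_arm(claw=[50, 50, 50, 50, 50, 50, 10, 10, 10, 10, 10, 10], dp=[[0, 0, -1.5], [0, 0, -3], [0, 0, -4.2], [0, 0, -4.8], [0, 0, -5], [0, 0, -5], [0, 0, -5], [0, 0, -5], [0, 0, -5], [0, 0, -5], [0, 0, -5], [0, 0, -5]], turn=[[0, 0, 0.1], [0, 0, 0.1], [0, 0, 0.1], [0, 0, 0.1], [0, 0, 0.1], [0, 0, 0.1], [0, 0, 0.1], [0, 0, 0.1], [0, 0, 0.1], [0, 0, 0.1], [0, 0, 0.1], [0, 0, 0.1]], force=30)

```text
time: 7.8
position: [0.5236, 0.2485, 0.0259]
eef_rot: [0.709, -0.705, -0.012, 0.012]
ft_force: [-2.2, -1.8, 6.2]
opening: 0.0159
```

Request:
step_arm(claw=[10, 10, 10, 10, 10, 10, 10, 10], dp=[[0, 0, 0.5], [0, 0, 1.5], [0, 0, 3], [0, 0, 4.5], [0, 0, 6], [0, 0, 7.5], [0, 0, 9], [0, 0, 9]], turn=[[0, 0, 0], [0, 0, 0], [0, 0, 0], [0, 0, 0], [0, 0, 0], [0, 0, 0], [0, 0, 0], [0, 0, 0]])

```text
time: 8.8
position: [0.5246, 0.2488, 0.2999]
eef_rot: [0.71, -0.704, -0.014, 0.01]
ft_force: [-0.1, 0.3, -1.5]
opening: 0.0156
```

```bash
python3 - <<'E'
from h import *
t=load('t0')['image'];s=load('s0')['image'];w=load('w1')['image']
z=lambda i,k:cv2.resize(i,None,fx=k,fy=k,interpolation=cv2.INTER_CUBIC)
# top crop: u 284..334, v 165..215 x8 ; scene u 200..250,v 130..180 x8 ; wrist u 220..400 v 0..80 x4
a=z(t[165:215,284:334],8);b=z(s[130:180,200:250],8);c=z(w[0:50,230:400],4)
im=np.zeros((600,800,3),np.uint8);im[:400,:400]=a;im[:400,400:]=b;im[400:,:680]=c
cv2.imwrite('pics/crop2.png',im[:,:,::-1])
E
```

```text
(no output)
```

View pics/crop2.png

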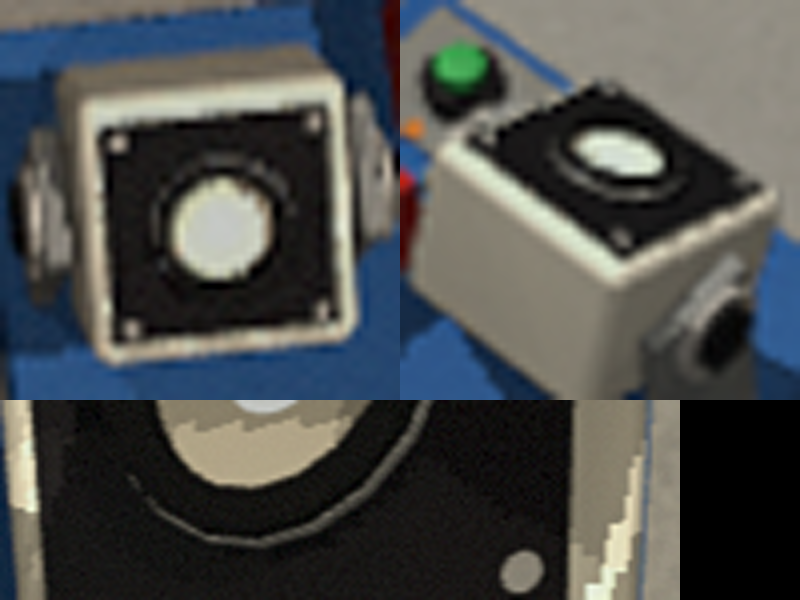

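The crop shows the plate's four screws in the top and scene views and two of them in the wrist view. I'll move the held tile behind the head so the wrist camera sees the whole plate, then fit all the views together.

Request:
step_arm(claw=[10, 10, 10, 10, 10, 10, 10, 10, 10, 10, 10, 10], dp=[[0.3, -1.2, 0.2], [0.7, -2.7, 0.4], [1.1, -4.2, 0.6], [1.5, -5.7, 0.8], [2, -7.2, 1], [2.5, -8.7, 1], [3, -10.2, 1], [3.5, -11.7, 1], [4, -13, 1], [4.3, -14, 1], [4.3, -14.2, 1], [4.3, -14.2, 1]], turn=[[0, 0, 0], [0, 0, 0], [0, 0, 0], [0, 0, 0], [0, 0, 0], [0, 0, 0], [0, 0, 0], [0, 0, 0], [0, 0, 0], [0, 0, 0], [0, 0, 0], [0, 0, 0]])

```text
time: 10.3
position: [0.6532, -0.1768, 0.3295]
eef_rot: [0.71, -0.704, -0.014, 0.01]
ft_force: [0.7, 0.3, -1.5]
opening: 0.0156
```

```bash
python3 - <<'E'
from h import *
w=snap('wrist','w4');s=w['state'];print(s['position'],s['ft_force'],s['qpos'])
cv2.imwrite('pics/w4b.png',cv2.resize(w['image'],(800,600),interpolation=cv2.INTER_CUBIC)[:,:,::-1])
E
```

```text
[ 0.65319956 -0.17684737  0.32949497] [ 0.68280098  0.26484238 -1.54325943] [-0.1228568   0.47501144  0.5298366   1.31984353 -0.24698197  1.40818013
  2.00248998]
```

View pics/w4b.png

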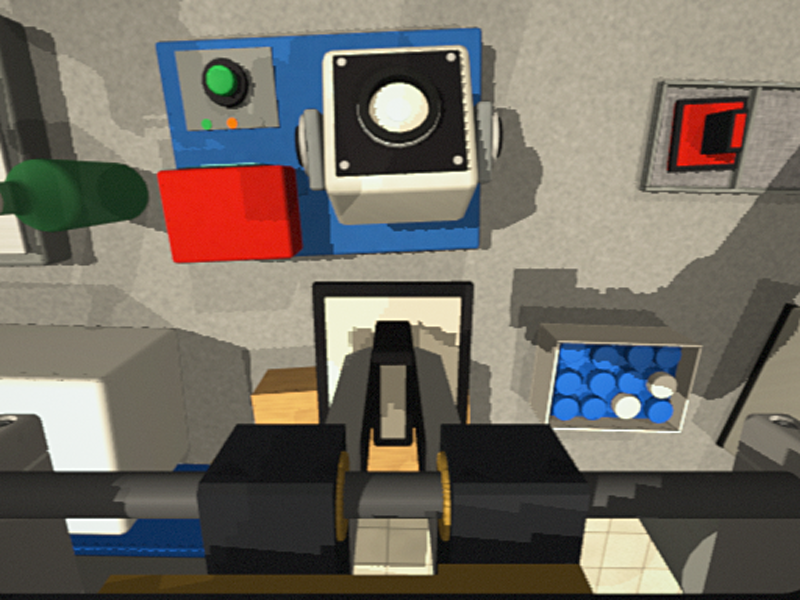

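The wrist view shows the whole plate: screws at about (341,61), (450,57), (458,160) and (344,164), with plate corners at (333,53), (459,49), (468,173) and (335,176). The tile sits square in the fingers, its front edge running from (314,284) to (473,283).

```bash
cat > fit.py <<'E'
from h import *
from scipy.optimize import least_squares
t,s,w1,w4=map(load,['t0','s0','w1','w4'])
def blob(c,u,v,r=3):
    g=c['image'].astype(float).sum(2);u0,v0=int(round(u)),int(round(v))
    p=g[v0-r:v0+r+1,u0-r:u0+r+1];p=p-np.median(p);p[p<.4*p.max()]=0
    Y,X=np.mgrid[-r:r+1,-r:r+1];return u0+(p*X).sum()/p.sum(),v0+(p*Y).sum()/p.sum()
o=lambda u,v,u0,v0,k:((u+.5)/k-.5+u0,(v+.5)/k-.5+v0)
m=lambda u,v:(u*.64-.2,v*.64-.2)
S={'FR':(-1,-1),'FL':(-1,1),'BL':(1,1),'BR':(1,-1)}
obs=[]
for n,p in dict(BL=(117,142),BR=(313,121),FR=(322,309),FL=(131,328)).items(): obs.append((t,n,blob(t,*o(*p,284,165,8),2),1))
for n,p in dict(FR=(210,88),BR=(85,137),BL=(222,238),FL=(345,183)).items(): obs.append((s,n,o(*p,200,130,8),1))
for n,p in dict(FR=(390,97),BR=(563,67)).items(): obs.append((w1,n,blob(w1,*m(*p),4),1))
for n,p in dict(FR=(341,61),FL=(450,57),BL=(458,160),BR=(344,164)).items(): obs.append((w4,n,blob(w4,*m(*p),4),1))
for n,p in dict(FR=(333,53),FL=(459,49),BL=(468,173),BR=(335,176)).items(): obs.append((w4,n,m(*p),0))
def frame(p):
    x,y,psi,th=p[:4];M=R.from_euler('z',psi).as_matrix()@R.from_euler('y',-th).as_matrix()
    return M,np.array([x,y,.125])+.044*M[:,2]
def res(p,full=False):
    M,c=frame(p);r=[]
    for cam,n,uv,sc in obs:
        a=p[4] if sc else .047
        r.append(proj(cam,c+M@np.array([S[n][0]*a,S[n][1]*a,.001*sc]))[0]-uv)
    return np.array(r) if full else np.ravel(r)
if __name__=='__main__':
    for keep in ([t,s,w1,w4],[w4],[t,s],[t,s,w1]):
        allo=obs[:];obs[:]=[q for q in obs if any(q[0] is k for k in keep)]
        f=least_squares(res,[.545,-.177,.04,.4,.04],loss='soft_l1')
        J=np.linalg.inv(f.jac.T@f.jac);M,c=frame(f.x)
        print(f.x.round(4),'std/px',np.sqrt(np.diag(J)).round(4),'face',c.round(4),'rms',np.sqrt(np.mean(f.fun**2)))
        if len(keep)==4: print(res(f.x,True).round(1).tolist());np.save('p.npy',f.x)
        obs[:]=allo
E
python3 fit.py
```

```text
[ 0.5455 -0.1753  0.0683  0.4302  0.0401] std/px [0.0006 0.0004 0.0065 0.0167 0.0004] face [ 0.5272 -0.1765  0.165 ] rms 0.795334398886812
[[0.6, 1.9], [-1.6, 0.8], [-1.0, 0.4], [-0.1, -1.0], [-0.3, -0.5], [-0.2, -0.2], [-0.4, -0.2], [-0.7, -0.5], [-0.2, -0.2], [1.7, -1.2], [-0.1, -0.4], [0.3, 0.2], [-0.1, 0.6], [-0.6, -0.0], [-1.0, 0.4], [0.5, -0.0], [-0.4, -1.9], [-1.0, -0.7]]
[ 0.5452 -0.1749  0.0713  0.4162  0.0397] std/px [0.0007 0.0005 0.0075 0.019  0.0005] face [ 0.5275 -0.1762  0.1652] rms 0.5538364538795754
[ 0.5475 -0.1754  0.0788  0.4666  0.0422] std/px [0.0025 0.0016 0.0279 0.0546 0.0013] face [ 0.5277 -0.1769  0.1643] rms 0.630690691515513
[ 0.5469 -0.1755  0.0575  0.4654  0.0404] std/px [0.0017 0.0008 0.0123 0.0379 0.0007] face [ 0.5272 -0.1766  0.1643] rms 0.7646829611332443
```

```bash
cat > tgt.py <<'E'
from fit import *
import sys
p=np.load('p.npy');p[3]=float(sys.argv[1]);M,c=frame(p);c=np.array([.5273,-.1764,.165])
s=read_state();q=s['eef_rot'];T=R.from_quat(q[[1,2,3,0]]).as_matrix()
G=np.c_[M[:,0],-M[:,2],M[:,1]]
print('n',M[:,2].round(4),'turn/10deg',(np.degrees(R.from_matrix(G@T.T).as_rotvec())/10).round(3),s['time'])
for d in map(float,sys.argv[2:]): print(d,((c+M[:,2]*(d+.0219)-s['position'])/.03).round(3))
dx=s['position']-c;print('now: d',dx@M[:,2]-.0219,'xy',dx@M[:,0],dx@M[:,1],'F along n',np.array(s['ft_force'])@M[:,2],s['ft_force'],s['opening'])
E
python3 tgt.py .425 .05 .02
```

```text
n [-0.4114 -0.0281  0.911 ] turn/10deg [ 0.071 -2.405  0.177] 10.35
0.05 [-5.189 -0.076 -3.307]
0.02 [-4.777 -0.048 -4.218]
now: d 0.07628099354219608 xy 0.18253276694428006 -0.008334058778754554 F along n -0.8955434913467702 [-1.16070871  0.53650122 -1.49051391] 0.015981057290113995
```

Request:
step_arm(claw=[10, 10, 10, 10, 10, 10, 10, 10, 10, 10], dp=[[-1.2, 0, 0], [-2.6, 0, 0], [-4, 0, 0], [-5.2, -0.08, 0], [-5.2, -0.08, -0.8], [-5.2, -0.08, -1.7], [-5.2, -0.08, -2.6], [-5.19, -0.08, -3.3], [-5.19, -0.08, -3.3], [-5.19, -0.08, -3.3]], turn=[[0, 0, 0], [0, -0.3, 0], [0, -0.7, 0.1], [0, -1.2, 0.1], [0, -1.7, 0.1], [0.07, -2.2, 0.18], [0.07, -2.4, 0.18], [0.07, -2.4, 0.18], [0.07, -2.4, 0.18], [0.07, -2.4, 0.18]])

```text
time: 11.6
position: [0.4982, -0.178, 0.2317]
eef_rot: [0.696, -0.686, -0.173, -0.125]
ft_force: [0.2, 0.2, -1.1]
opening: 0.0158
```

```bash
python3 tgt.py .425 .015 .010 .006 .002; python3 - <<'E'
from h import *
a=snap('scene','s5');w=snap('wrist','w5');
z=cv2.resize(a['image'][80:200,170:300],(520,480),interpolation=cv2.INTER_CUBIC)
y=w['image'][40:340,120:400]
im=np.zeros((480,800,3),np.uint8);im[:,:520]=z;im[:300,520:]=y
cv2.imwrite('pics/c5.png',im[:,:,::-1])
E
```

```text
n [-0.4114 -0.0281  0.911 ] turn/10deg [ 0.001  0.001 -0.008] 11.6
0.015 [ 0.464  0.019 -1.104]
0.01 [ 0.533  0.024 -1.255]
0.006 [ 0.588  0.028 -1.377]
0.002 [ 0.643  0.032 -1.498]
now: d 0.05091068021463645 xy 0.0009539675379870782 0.00037187688840222916 F along n -1.0865189538335374 [ 0.24005732  0.21813586 -1.07748562] 0.01583890331180729
```

View pics/c5.png

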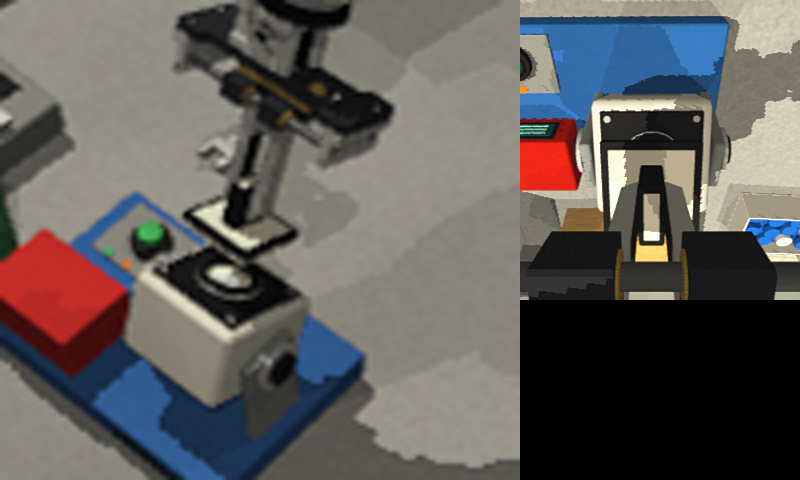

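The tile is above the ring, centred and parallel to it in both the scene and wrist views. Now I'll approach it.

Request:
step_arm(claw=[10, 10, 10, 10, 10, 10, 10, 10], dp=[[0.15, 0, -0.4], [0.3, 0.01, -0.75], [0.4, 0.02, -1], [0.46, 0.02, -1.1], [0.5, 0.02, -1.18], [0.53, 0.02, -1.25], [0.55, 0.02, -1.3], [0.55, 0.02, -1.3]], turn=[[0, 0, 0], [0, 0, 0], [0, 0, 0], [0, 0, 0], [0, 0, 0], [0, 0, 0], [0, 0, 0], [0, 0, 0]], force=30)

```text
time: 12.7
position: [0.5149, -0.1777, 0.193]
eef_rot: [0.696, -0.686, -0.173, -0.125]
ft_force: [0.0, 1.5, 0.9]
opening: 0.0156
```

```bash
python3 tgt.py .425 .008 .006 .004 .002 0
```

```text
n [-0.4114 -0.0281  0.911 ] turn/10deg [ 0.001  0.005 -0.006] 12.7
0.008 [ 0.004  0.016 -0.024]
0.006 [ 0.031  0.018 -0.085]
0.004 [ 0.059  0.02  -0.145]
0.002 [ 0.086  0.022 -0.206]
0.0 [ 0.114  0.024 -0.267]
now: d 0.008718192179055926 xy 0.00016040969156103096 -0.0004736744893773852 F along n 0.7492161984409451 [0.04141821 1.47125639 0.88651829] 0.015606521970843138
```

Request:
step_arm(claw=[10, 10, 10, 10, 10, 10], dp=[[0, 0.01, 0], [0, 0.02, -0.02], [0.02, 0.02, -0.05], [0.03, 0.02, -0.09], [0.045, 0.02, -0.12], [0.06, 0.02, -0.145]], turn=[[0, 0, 0], [0, 0, 0], [0, 0, 0], [0, 0, 0], [0, 0, 0], [0, 0, 0]], force=5)

```text
time: 13.45
position: [0.5168, -0.1772, 0.1886]
eef_rot: [0.696, -0.686, -0.173, -0.125]
ft_force: [-2.5, -2.5, 4.9]
opening: 0.0158
```

```bash
python3 tgt.py .425 .004 .002 0 -.002
```

```text
n [-0.4114 -0.0281  0.911 ] turn/10deg [ 0.002  0.006 -0.006] 13.45
0.004 [-0.004  0.002 -0.   ]
0.002 [ 0.024  0.004 -0.061]
0.0 [ 0.051  0.006 -0.122]
-0.002 [ 0.079  0.008 -0.182]
now: d 0.00396331669772549 xy 9.843197865633537e-05 -6.661059621286716e-05 F along n 5.5698860904347605 [-2.5427835  -2.49655427  4.88852901] 0.015849121537605478
```

Request:
step_arm(claw=[10, 10, 10, 10, 10, 10], dp=[[0.01, 0, -0.025], [0.02, 0, -0.05], [0.03, 0, -0.07], [0.035, 0.005, -0.085], [0.04, 0.005, -0.1], [0.04, 0.005, -0.1]], turn=[[0, 0, 0], [0, 0, 0], [0, 0, 0], [0, 0, 0], [0, 0, 0], [0, 0, 0]])

```text
time: 14.2
position: [0.5181, -0.1771, 0.1857]
eef_rot: [0.696, -0.686, -0.173, -0.126]
ft_force: [-2.9, -1.2, 5.8]
opening: 0.0164
```

```bash
python3 tgt.py .425  .002 0 -.002
```

```text
n [-0.4114 -0.0281  0.911 ] turn/10deg [ 0.002  0.008 -0.005] 14.2
0.002 [-0.021  0.001  0.034]
0.0 [ 0.006  0.003 -0.026]
-0.002 [ 0.034  0.005 -0.087]
now: d 0.0007998942424035614 xy 0.0001452379831077528 -8.685899193273643e-05 F along n 6.499046130585033 [-2.92560942 -1.22186142  5.77493317] 0.016442134817406612
```

Request:
step_arm(claw=[10, 10, 10, 10, 10, 10], dp=[[0, 0, 0], [0, 0, 0], [0.01, 0, -0.03], [0.02, 0, -0.05], [0.025, 0, -0.07], [0.025, 0, -0.07]], turn=[[0, 0, 0], [0, 0, 0], [0, 0, 0], [0, 0, 0], [0, 0, 0], [0, 0, 0]], force=7.5)

```text
time: 14.95
position: [0.5191, -0.177, 0.184]
eef_rot: [0.696, -0.686, -0.174, -0.126]
ft_force: [-4.2, -0.9, 7.8]
opening: 0.016
```

```bash
python3 tgt.py .425  .002 0 -.002
```

```text
n [-0.4114 -0.0281  0.911 ] turn/10deg [ 0.001  0.012 -0.006] 14.95
0.002 [-0.056 -0.001  0.094]
0.0 [-0.028  0.001  0.033]
-0.002 [-0.001  0.003 -0.027]
now: d -0.0012555687424483722 xy 0.00035373393936523876 -8.838358720993478e-05 F along n 8.804315743776609 [-4.16617032 -0.871607    7.75597802] 0.016049057014369643
```

Request:
step_arm(claw=[10, 10, 10, 10, 10, 10], dp=[[0, 0, 0], [0, 0, 0], [0, 0, 0], [0, 0, 0], [-0.01, 0, 0.02], [-0.01, 0, 0.02]], turn=[[0, 0, 0], [0, 0, 0], [0, 0, 0], [0, 0, 0], [0, 0, 0], [0, 0, 0]], force=30)

```text
time: 15.7
position: [0.5189, -0.1771, 0.1846]
eef_rot: [0.696, -0.686, -0.174, -0.126]
ft_force: [-2.6, -1.2, 4.4]
opening: 0.0156
```

```bash
python3 tgt.py .425  0
```

```text
n [-0.4114 -0.0281  0.911 ] turn/10deg [ 0.001  0.012 -0.006] 15.7
0.0 [-0.019  0.001  0.011]
now: d -0.0005374162918728234 xy 0.00038009296883904437 -8.016586950207604e-05 F along n 5.086214639942739 [-2.56977789 -1.23953034  4.38426347] 0.0156428966675435
```

```bash
python3 - <<'E'
from h import *
M=np.array([-.4114,-.0281,.911])
for i in range(6):
  c=camera('top');s=read_state();print(s['time'],(s['ft_force']@M).round(2),s['ft_torque'].round(2),s['position'].round(4),s['opening'])
a=snap('scene','s6');w=snap('wrist','w6')
z=cv2.resize(a['image'][90:190,180:290],(528,480),interpolation=cv2.INTER_CUBIC)
im=np.zeros((480,800,3),np.uint8);im[:,:528]=z;im[:300,528:]=w['image'][40:340,120:392]
cv2.imwrite('pics/c6.png',im[:,:,::-1])
E
```

```text
15.75 6.68 [-0.21  0.59 -0.11] [ 0.5189 -0.177   0.1846] 0.015704932111120354
15.8 6.42 [-0.24  0.47 -0.1 ] [ 0.5189 -0.1771  0.1846] 0.015983619297437163
15.85 5.44 [-0.21  0.56 -0.16] [ 0.5189 -0.1771  0.1846] 0.016220022925975564
15.9 6.45 [-0.21  0.47 -0.1 ] [ 0.5189 -0.1771  0.1846] 0.01572076354049908
15.95 5.82 [-0.19  0.52 -0.14] [ 0.5189 -0.1771  0.1846] 0.015687679349209505
16.0 5.13 [-0.18  0.46 -0.07] [ 0.5189 -0.1771  0.1846] 0.01582287988962973
```

View pics/c6.png

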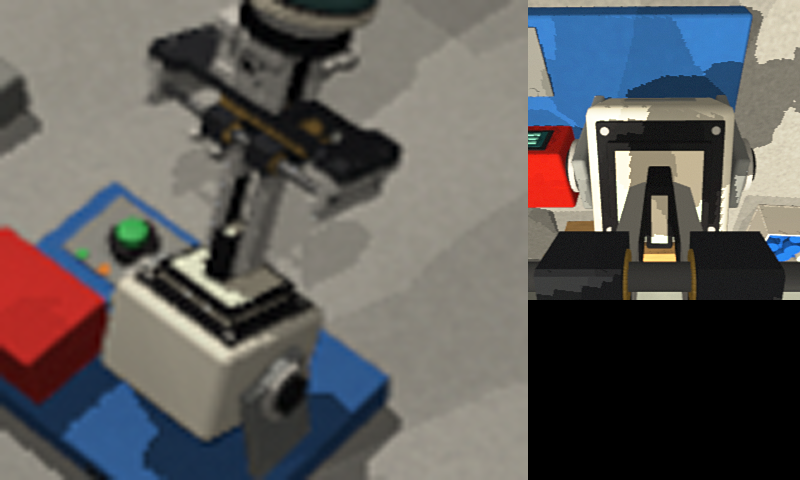

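The views show the tile lying flat and centred on the head, with the button up. The push is steady at about 6–7 N, so I'm handing in.

```bash
python3 -c "
from rig import *
print(finish_job())"
```

```text
the job is handed in; nothing more can be done
None
```

I handed the job in at about 16 s with the white tile held on the measuring ring. No verdict was reported.

- **Button:** I pressed it down to 6 mm with about 16 N and let it go. It looks up in the last scene picture.
- **Tile:** I lifted the white tile out by its handle and held it over the head, tilted to match at about 0.425 rad. I pushed it to the ring's stop at about 10 N with a light grip, where it slid slightly along the fingers. I then gripped at 30 N and eased off 0.7 mm.
- **Last checks:** The push was steady at 5–7 N on the sensor, or about 6–8 N once the tile's weight is added. By the stated spring forces that puts the ring about 6–7 mm in. The hand was still and within 0.5 mm of the estimated plate centre. The pictures showed the tile flat and centred.
- **Not measured directly:**
  - The ring's travel and the tile's final angle are inferred from force, position and pictures.
  - My separate estimates of the head's tilt disagreed by about 0.05 rad (0.416 to 0.467), so I relied on bedding the tile at the stop to bring it flush.
  - I did not measure the head, other tiles or bystanders again. I felt no unexpected contact.

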